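Point out the vice, the bolt and its spanner

TASK

Show the apprentice how the bolt is to be held and turned: with the fingertips, point from above at the middle of the gap between the vice's jaws, then at the middle of the hexagon bolt, then at the closed ring end of the middle-sized one of the three spanners. At each, bring the fingertips to about three centimetres straight above it and keep still there for two seconds; finish still pointing at the ring. Touch nothing, point at nothing else, and keep well above everything on the way from one to the next.

Things in the scene. Friction and masses are not known exactly. Their poses are not given: they have to be found in the camera images.
- drill_vice: small blue machine vice, bolted down to the table, 62 x 146 x 42 mm. Origin: centre of its underside on the table (z = 0). Its long axis is its y; the fixed jaw stands at the -y end, its face at y = -48 mm; the sliding jaw faces it from +y; the screw with its small cross handle is at the +y end. It stands on the right-hand side of the table, screw end towards the robot
- vice_gap (a point): the middle of the gap between the vice's two bright jaw faces, level with the jaws' top, 42 mm above the table; in the vice's frame at x = 0, y = -36 mm. The gap is 56 mm wide along x and 17 to 27 mm open along y
- drill_vice_jaw (a joint): how far the vice's sliding jaw is open, in m (0.015 to 0.025 at the start); the gap is this plus 2 mm. It is to be left as it is
- bolt: the one plain steel hexagon bolt, lying on the table: 46 mm long along its y, shank 8 mm thick, head at the +y end 15 mm across and 13 mm high. Origin: underside, half way along. It lies in a left-to-right row behind the spanners with the brass tee and the tape roll, in any of the three places and turned any way
- bolt_middle (a point): on the bolt half way along its length, 10 mm above the table. Left of the bolt's row stands the bottle filler: a 46 mm square column at about x = 0.67, y = 0.21, 1.2 m high, with fittings in front of it and an arm out to the left at 0.45 m; keep the wrist clear of it (crossing in front at x under 0.5 is clear)
- spanner_13: the middle-sized of the three bright steel combination spanners, 153 mm long along its y, 31 mm wide, at most 7 mm thick, lying flat. Origin: underside, half way along. The closed ring end is at +y and points away from the robot, the open fork end at -y. The three spanners lie side by side at the front of the table, in any order, each pointing roughly along the robot's x and up to 20 degrees askew
- ring_end_13 (a point): the centre of the closed ring (22 mm across) of the middle-sized spanner, level with its top, 7 mm above the table; 65 mm from the spanner's origin along its +y
- spanner_17: the longest of the three spanners, 203 mm long along its y, 9 mm thick; not to be pointed at. Origin: underside, half way along
- ring_end_17 (a point): the centre of the closed ring of the longest spanner (its end nearer the robot), 7 mm above the table; not to be pointed at
- spanner_8: the shortest of the three spanners, 104 mm long along its y, 7 mm thick; not to be pointed at. Origin: underside, half way along
- ring_end_8 (a point): the centre of the closed ring of the shortest spanner (its end away from the robot), 7 mm above the table; not to be pointed at
- brass_tee: brass tee piece, 28 x 50 x 14 mm, lying on the table in the bolt's row; a bystander. Origin: underside
- thread_tape: pale roll of thread sealing tape, 54 mm across, 15 mm high, lying flat in the bolt's row; a bystander. Origin: underside

How it is judged:
By the outcome, as a careful person would: the job done as asked, in the order asked, and still so for the second after the job is handed in, with the robot touching nothing.
It also fails if it takes over 54 s, if anything falls off the work surface, if the arm or the gripper's body presses on something with over 40 N, if the wrist force passes 120 N, or if a joint passes its speed limit or range.

ROBOT

A 6-joint arm with a two-finger parallel gripper is mounted at the origin on a cart in front of the work surface, level with it; the furniture and walls round the work are solid. World frame = base frame: x ahead of the robot, y to its left, z up, the work surface at z = 0. Lengths are in m, angles in rad, forces in N, time in s.
With the tool pointing down it reaches from about 0.375 to 0.925 m from the base axis. Payload 5.7 kg.
Tool frame: the origin (TCP) lies midway between the tips of the shut fingers; the grasp point (between the pads) lies 19 mm behind it; z points along the fingers, x is the direction in which the jaws open and shut, and the axes are right-handed (so a half turn about z gives the same grasp; the last joint's range is limited). The gripper opens to 88 mm and grips with 3 to 60 N. Pads are 20 mm wide; open, the fingers measure 115 mm over their backs; the gripper's body (75 mm by 178 mm) begins 61 mm behind the grasp point.
Start: joints at [1.207, 0.359, 1.51, -0, 1.272, -0.115], TCP at [0.148, 0.581, 0.223] pointing down, gripper open.
Joint ranges: [-2.97, 2.97], [-1.01, 2.36], [0.21, 2.38], [-0.96, 4.11], [0.2, 2.71], [-2.98, 2.98]. Speed limits (rad/s): [2.39, 2.39, 3.14, 3.14, 3.14, 3.14].

INTERFACE

Orientations are given as a unit quaternion [x, y, z, w].
In Python, from bench import move_ptp, servo_line, goto_joints, move_gripper, sleep, inverse_kinematics, capture, PlanningError, close_job, spot_in, silhouettes, current_clock, current_joint_pos, current_qvel, current_joint_torque, current_position, current_orientation, current_force, current_torque, current_finger_gap gives the robot as it stands. Calls block until the motion is done:
- move_ptp(position, orientation): joint-space move of the TCP to a pose.
- servo_line(position, orientation=None, rate=0.15, contact_N=None): straight line of the TCP; orientation=None keeps the orientation; rate is the mean speed in m/s. With contact_N (N) it stops when the force on the tool has changed by that much, and returns True; else False.
- goto_joints(angles): joint-space move.
- move_gripper(opening): finger opening in m; the grip force is fixed at half the most; returns when the fingers have stopped.
- sleep(seconds).
- inverse_kinematics(position, orientation): joint angles nearest the present ones, or None.
- capture(name): name is "scene" or "top" or "wrist"; returns a dict with "image" (420x560x3 uint8, blue, green, red), "range_z" (420x560 float32, m along the optical axis (not along the pixel's ray), 0 where there is no reading), "intrinsics" (3x3 intrinsics, pixels), "k1" (the pictures are not rectified: a ray, as slopes to the right and down, at radius r is drawn at 1 + k1 r^2 times it, then the intrinsics apply), "R" (3x3) and "t" (3): a world point X has camera coordinates R X + t. Camera axes: x right, y down, z forward; pixel columns grow to the right and rows downward; lengths in m; the calibration is good to about 2 mm. A picture is of the moment at which its call begins.
A pose or a line that the arm cannot do raises PlanningError and nothing moves.
- close_job(): hands the job in, once; it reports no verdict.
Trained networks look in the newest picture that a camera, given by its name, has taken for a name from the list of things; names that differ only in an ending like _2 or _b are one class to them, and where a whole thing is asked for, a point or a joint stands for the part that bears it (a point fixed in the world has none). Each returns a list of dicts, best first, with "conf" (0 to 1); they miss things now and then, are a little off and sometimes report something else, mostly with a low value. They report only what shows in the picture. A call takes as long as a camera call.
- spot_in(camera, query): "xy" ([column, row] in pixels, amid what is visible of it).
- silhouettes(camera, query): "region" (420x560 bool, what is visible of it) and "xy" ([column, row] in pixels, amid what is visible of it).
Readings, each from a call of its own:
- current_clock(): time.
- current_joint_pos(): joint angles.
- current_qvel(): joint speeds.
- current_joint_torque(): joint torques, N m.
- current_position(): TCP position.
- current_orientation(): TCP orientation.
- current_force(): force on the tool from outside, world axes, zero at the start.
- current_torque(): the same for the moment, N m.
- current_finger_gap(): finger opening in m.
Only numpy, scipy, OpenCV 4.12 (cv2) and the standard library are available. Lean on these libraries where they do the work, as an engineer would, in place of code of your own. Each camera call takes 0.05 s, during which the arm holds its last target. There are 200 camera calls.

## Working session

There is one attempt and no reset: what is moved stays moved. The work goes in short steps, each a Python script; the robot and the scene stay as the last script left them, time stands still between calls to the robot, and variables do not carry over. Pictures are saved under pics/ and viewed, about 8 in all and at most 12, crops included, and the job is handed in when it is done.

```bash
mkdir -p pics
cat > h.py <<'E'
import numpy as np, cv2
from bench import *
def world(c,uv,z=None):
    K=c["intrinsics"];k=c["k1"]
    uv=np.atleast_2d(np.array(uv,float))
    p=cv2.undistortPoints(uv.reshape(-1,1,2),K,np.array([k,0,0,0,0],float)).reshape(-1,2)
    r=np.c_[p,np.ones(len(p))]
    R,t=c["R"],c["t"]; o=-R.T@t; d=r@R
    if z is not None: return o+d*((z-o[2])/d[:,2])[:,None]
    i=np.round(uv).astype(int); D=c["range_z"][i[:,1],i[:,0]]
    return o+d*D[:,None]
def pix(c,X):
    K=c["intrinsics"]; p,_=cv2.projectPoints(np.atleast_2d(np.array(X,float)),cv2.Rodrigues(c["R"])[0],c["t"].astype(float),K,np.array([c["k1"],0,0,0,0],float)); return p.reshape(-1,2)
E
python3 - <<'E'
from h import *
print(current_clock(),current_orientation())
for n in ["top","scene"]:
    c=capture(n); im=c["image"].copy(); print(n,-c["R"].T@c["t"],c["R"][2])
    for q in ["drill_vice","bolt","spanner_13","spanner_17","spanner_8","brass_tee","thread_tape"]:
        for s in silhouettes(n,q)[:3]:
            m=s["region"]; ys,xs=np.nonzero(m)
            w=world(c,np.c_[xs,ys],0.005)[:,:2]; mu=w.mean(0); e,v=np.linalg.eigh(np.cov(w.T)); pr=(w-mu)@v
            print(q,round(s["conf"],2),np.round(s["xy"]),m.sum(),mu.round(3),"axis",v[:,1].round(2),"ext",np.ptp(pr,axis=0).round(3))
            if s["conf"]>.4:
                cv2.drawContours(im,cv2.findContours(m.astype(np.uint8),0,2)[0],-1,(0,0,255),1); cv2.putText(im,q[-6:],tuple(int(a) for a in s["xy"]),0,.35,(0,255,0),1)
    cv2.imwrite(f"pics/{n}.png",np.hstack([im]));cv2.imwrite(f"pics/{n}_raw.png",c["image"])
print(current_clock())
E
```

```text
0.0 [ 7.89369376e-01  6.13917865e-01 -7.81886482e-04  4.81985298e-04]
top [ 0.39273203 -0.06269202  0.98967734] [ 0.13819763  0.03513258 -0.98978135]
drill_vice 0.69 [377. 204.] 1584 [ 0.533 -0.246] axis [-0.97  0.24] ext [0.067 0.149]
drill_vice 0.24 [313. 238.] 345 [ 0.456 -0.096] axis [-0.94  0.34] ext [0.028 0.148]
bolt 0.59 [289. 172.] 69 [ 0.612 -0.033] axis [-0.79  0.61] ext [0.012 0.045]
spanner_13 0.91 [312. 242.] 303 [ 0.453 -0.095] axis [-0.94  0.35] ext [0.026 0.141]
spanner_13 0.77 [223. 229.] 534 [0.468 0.117] axis [-0.98  0.19] ext [0.036 0.195]
spanner_13 0.66 [261. 242.] 35 [0.446 0.024] axis [-0.93  0.36] ext [0.012 0.078]
spanner_17 0.91 [312. 242.] 303 [ 0.453 -0.095] axis [-0.94  0.35] ext [0.026 0.141]
spanner_17 0.77 [223. 229.] 534 [0.468 0.117] axis [-0.98  0.19] ext [0.036 0.195]
spanner_17 0.66 [261. 242.] 35 [0.446 0.024] axis [-0.93  0.36] ext [0.012 0.078]
spanner_8 0.91 [312. 242.] 303 [ 0.453 -0.095] axis [-0.94  0.35] ext [0.026 0.141]
spanner_8 0.77 [223. 229.] 534 [0.468 0.117] axis [-0.98  0.19] ext [0.036 0.195]
spanner_8 0.66 [261. 242.] 35 [0.44
[... 931 characters left out ...]
  0.99] ext [0.07  0.082]
spanner_17 0.86 [314. 219.] 419 [ 0.459 -0.094] axis [-0.94  0.34] ext [0.031 0.152]
spanner_17 0.78 [286. 256.] 255 [0.468 0.019] axis [-0.95  0.33] ext [0.023 0.105]
spanner_17 0.68 [310. 157.] 349 [ 0.554 -0.277] axis [-0.13  0.99] ext [0.07  0.082]
spanner_8 0.86 [314. 219.] 419 [ 0.459 -0.094] axis [-0.94  0.34] ext [0.031 0.152]
spanner_8 0.78 [286. 256.] 255 [0.468 0.019] axis [-0.95  0.33] ext [0.023 0.105]
spanner_8 0.68 [310. 157.] 349 [ 0.554 -0.277] axis [-0.13  0.99] ext [0.07  0.082]
brass_tee 0.61 [244. 184.] 181 [ 0.631 -0.114] axis [-0.73  0.69] ext [0.032 0.062]
thread_tape 0.84 [198. 232.] 486 [0.644 0.042] axis [-0.57  0.82] ext [0.049 0.064]
0.8
```

```bash
python3 -c "
import cv2
a=cv2.imread('pics/top_raw.png')[130:290,190:420]; cv2.imwrite('pics/topc.png',cv2.resize(a,None,fx=3.4,fy=3.4,interpolation=2))
b=cv2.imread('pics/scene.png'); cv2.imwrite('pics/scenec.png',b)"
```

```text
(no output)
```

View pics/topc.png

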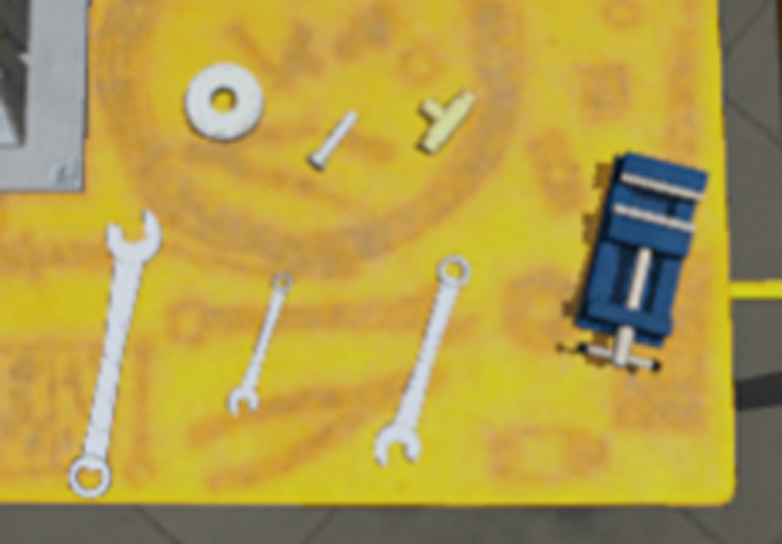

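View pics/scenec.png

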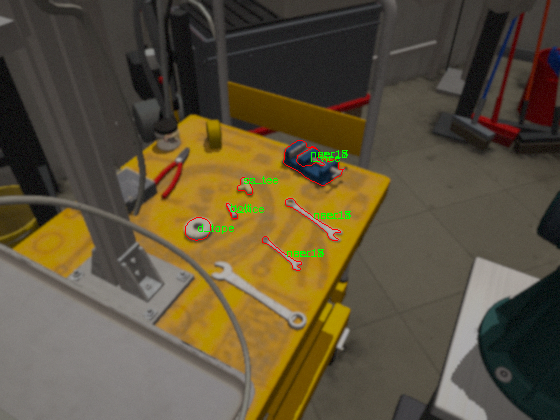

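Run:
```python
from h import *
move_gripper(0.0)
Q=[1,0,0,0]
p=current_position(); servo_line([p[0],p[1],0.30],rate=.25)
servo_line([0.40,0.18,0.30],Q,rate=.3)
servo_line([0.46,-0.08,0.32],Q,rate=.3)
print(current_clock(),current_position(),current_joint_pos(),current_finger_gap())
c=capture("wrist"); im=c["image"].copy(); print(-c["R"].T@c["t"],c["R"][2])
for q in ["drill_vice","bolt","spanner_13"]:
    for s in silhouettes("wrist",q)[:3]:
        m=s["region"]; ys,xs=np.nonzero(m); w=world(c,np.c_[xs,ys],0.005)[:,:2]; mu=w.mean(0); e,v=np.linalg.eigh(np.cov(w.T)); pr=(w-mu)@v
        print(q,round(s["conf"],2),np.round(s["xy"]),m.sum(),mu.round(3),"axis",v[:,1].round(2),"ext",np.ptp(pr,axis=0).round(3))
# prior guesses drawn
t=capture("top")
B=world(t,[[288.,171.2]],.006)[0];R=world(t,[[323.2,209.7]],.006)[0];G=world(t,[[383,189.1]],.042)[0]
print(G,B,R)
for X in (G,B,R):
    u=pix(c,X)[0]; print(u); cv2.drawMarker(im,tuple(int(round(a)) for a in u),(0,0,255),0,8,1)
cv2.imwrite("pics/w1.png",cv2.resize(im,(784,588))); np.save("w1.npy",c,allow_pickle=True); np.save("t1.npy",t,allow_pickle=True)
```

```text
5.375 [ 0.45947761 -0.07869203  0.319749  ] [-3.18511825e-01  8.01458097e-02  1.63776172e+00  6.70714248e-04
  1.42469499e+00 -3.19540851e-01] 0.00040282276137296023
[ 0.4582825  -0.01389278  0.48202437] [-4.52596846e-04 -2.37677977e-01 -9.71343901e-01]
drill_vice 0.49 [309. 258.] 57 [ 0.502 -0.207] axis [-0.97  0.23] ext [0.008 0.022]
bolt 0.57 [287. 106.] 484 [0.467 0.017] axis [-0.95  0.32] ext [0.02  0.102]
bolt 0.53 [392. 141.] 204 [ 0.612 -0.033] axis [-0.79  0.62] ext [0.013 0.046]
spanner_13 0.96 [295.  26.] 2063 [0.469 0.118] axis [-0.99  0.16] ext [0.039 0.201]
spanner_13 0.79 [274. 183.] 934 [ 0.456 -0.095] axis [-0.94  0.33] ext [0.029 0.151]
spanner_13 0.58 [287. 107.] 471 [0.469 0.016] axis [-0.94  0.33] ext [0.019 0.101]
[ 0.56322926 -0.25170326  0.042     ] [ 0.61366903 -0.03460365  0.006     ] [ 0.5211601  -0.11707058  0.006     ]
[353.29968129 296.45135171]
[391.59621536 143.54599576]
[324.44598523 200.68661005]
```

View pics/w1.png

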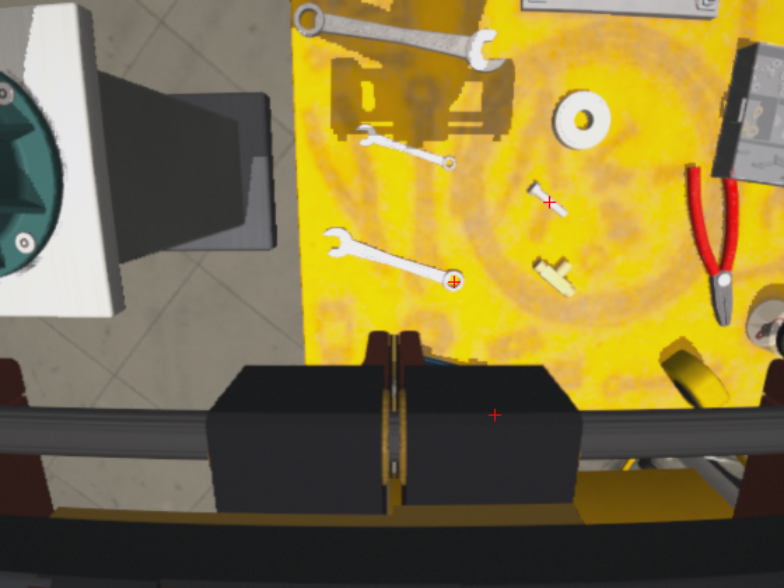

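Run:
```python
from h import *
s=.5**.5
servo_line([0.45,-0.24,0.32],[s,-s,0,0],rate=.25)
c=capture("wrist"); im=c["image"].copy(); print(current_clock(),current_position(),current_joint_pos().round(2) if hasattr(current_joint_pos(),'round') else current_joint_pos())
u=pix(c,[[0.5632,-.2517,.042]])[0]; print(u)
np.save("w2.npy",c,allow_pickle=True)
x,y=[int(round(a)) for a in u]; x0,y0=max(0,x-100),max(0,y-75)
a=im[y0:y0+150,x0:x0+200]; a=cv2.resize(a,None,fx=4,fy=4,interpolation=2); cv2.drawMarker(a,(int((u[0]-x0+.5)*4),int((u[1]-y0+.5)*4)),(0,0,255),0,12,1); print(x0,y0)
cv2.imwrite("pics/w2.png",a)
```

```text
7.3917 [ 0.44999691 -0.23965283  0.32000207] [-0.62  0.15  1.56  0.    1.44  0.94]
[291.09609621  86.90435342]
191 12
```

View pics/w2.png

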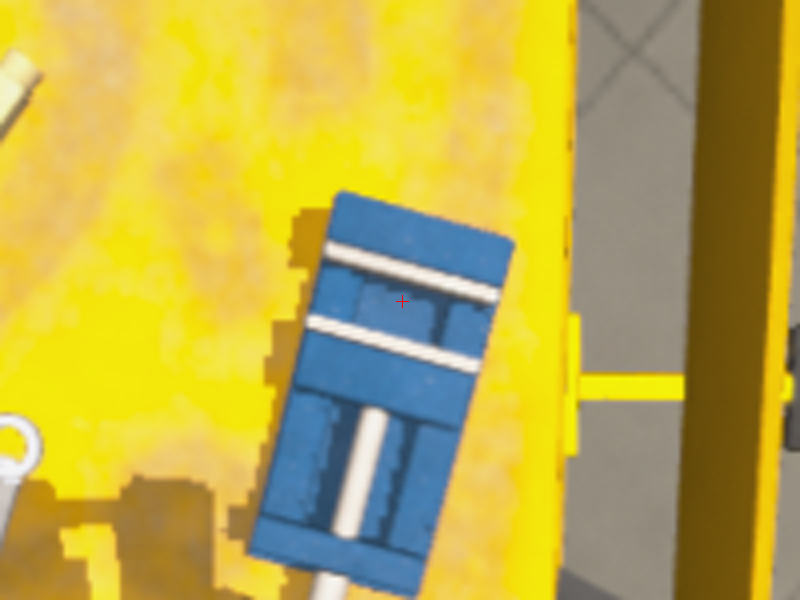

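Run:
```python
from h import *
c=np.load("w2.npy",allow_pickle=True).item()
f=lambda x,y,z:world(c,[[191+x/4-.5,12+y/4-.5]],z)[0]
G=f(402,307,.042); print("gap",G,"ring",f(8,447,.006))
Q=current_orientation(); H=.25
def point(n,X,z):
    servo_line([X[0],X[1],H],rate=.2)
    servo_line([X[0],X[1],z],rate=.1)
    sleep(2.6); print(n,current_clock(),np.round(current_position(),4),np.round(current_force(),1))
point("gap",G,.072)
servo_line([G[0],G[1],H],rate=.15)
B=np.array([.6125,-.0335])
point("bolt",B,.040)
servo_line([*B,H],rate=.15)
servo_line([.52,-.117,H],rate=.2)
print(current_clock(),current_joint_pos())
c=capture("wrist"); 
for n in ("top","scene"): cv2.imwrite(f"pics/{n}2.png",capture(n)["image"])
```

```text
gap [ 0.56158078 -0.25158942  0.042     ] ring [ 0.51959085 -0.1161242   0.006     ]
gap 12.7333 [ 0.5616 -0.2516  0.072 ] [-0.3  0.5 -0.1]
bolt 20.1833 [ 0.6125 -0.0335  0.04  ] [ 0.3 -0.4  0.1]
22.5083 [-3.50615870e-01  2.37723384e-01  1.61650976e+00  6.60418823e-04
  1.28665239e+00  1.22046650e+00]
```

Run:
```python
from h import *
servo_line([.52,-.1165,.037],rate=.1)
sleep(2.6); print(current_clock(),current_position(),current_force(),np.abs(current_qvel()).max())
c=capture("scene"); u=pix(c,[[.52,-.1165,.007],[.52,-.1165,.037]]); print(u)
x,y=[int(a) for a in u[0]]; a=c["image"][y-60:y+60,x-80:x+80]
cv2.imwrite("pics/s3.png",cv2.resize(a,None,fx=4,fy=4,interpolation=2))
```

```text
27.5417 [ 0.52002093 -0.11651513  0.03700353] [ 1.01835855 -0.24988561  0.64604695] 0.0024271833795939403
[[290.6107009  201.30648339]
 [291.08785051 190.44555461]]
```

View pics/s3.png

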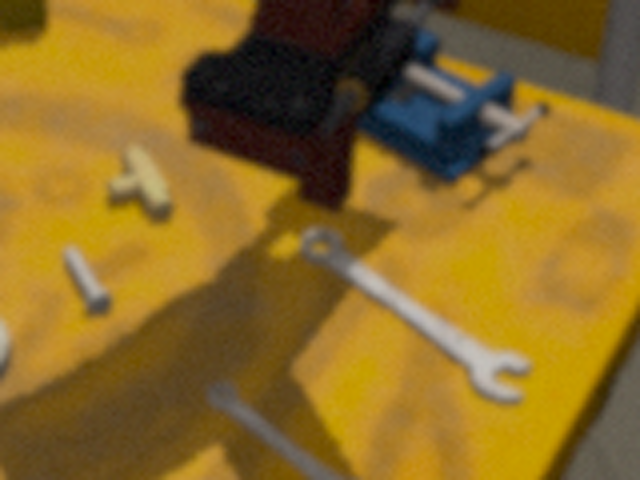

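The fingertips (about pixel 325,200 in the crop) are directly above the ring (320,242), which is the pixel position predicted for it. Nothing has been disturbed.

```bash
python3 -c "
from bench import *
close_job(); print(current_clock(),current_position())"
```

```text
the job is handed in; nothing more can be done
the job is handed in; nothing more can be done
```

I pointed at the vice gap, then the bolt middle, then the ring of the middle-sized spanner, and handed the job in still pointing at the ring. The fingers were shut throughout. I held each point for 2.6 s with the fingertips about 3 cm above it, and moved from one to the next at a height of 25 cm.

| Target | Fingertip position (x, y, z in m) |
|---|---|
| Vice gap | 0.562, -0.252, 0.072 |
| Bolt middle | 0.6125, -0.0335, 0.040 |
| Spanner ring | 0.520, -0.1165, 0.037 |

**Last checks:** Force readings were about 1 N or less at all three holds. The robot clock read about 27.5 s at the last hold. The final scene picture showed the fingertips directly above the ring, with the bolt, the tee and the middle spanner in place.

**What disagreed:**
- **Spanner names:** the networks could not tell the three spanners apart, so I picked the middle one by its measured length of about 151 mm. The other two measured about 101 mm and 201 mm.
- **False match:** in one wrist picture they also reported the small spanner as the bolt. I rejected that on its size and position.
- **Position estimates:** the top-camera and wrist-camera estimates differed by 1 to 2 mm. I used the close-up one for the gap and values agreeing with both for the bolt and ring.
- **Not checked by picture:** I checked the gap and bolt holds only by the arm's reported position.

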